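Load two clips into the press tray, facing like the sample

TASK

Put the two plain black clips (the ones without a square lug on the end) into the two empty pockets of the blue tray, one in each, lying flat on the pocket floor with their mouths facing the same way as the clip already in the middle pocket. The clips with a lug stay out of the tray.

Things in the scene. Friction and masses are not known exactly. Their poses are not given: they have to be found in the camera images.
- clip_a_mid (a point): Centre, half-way up, of one of the two plain clips (no lug): black, C-shaped, lying flat, 46 (x) x 67 (y) x 28 mm high, 26 g. y runs along its length: the C's open mouth is at the -y end, the closed end at +y. Straight back at x = -23 mm, top of the curved arm at x = +23 mm near y = 0: grip across x (46 mm) from above. z is up.
- clip_b_mid (a point): Centre, half-way up, of one of the two plain clips (no lug): black, C-shaped, lying flat, 46 (x) x 67 (y) x 28 mm high, 26 g. y runs along its length: the C's open mouth is at the -y end, the closed end at +y. Straight back at x = -23 mm, top of the curved arm at x = +23 mm near y = 0: grip across x (46 mm) from above. z is up.
- pocket_left (a point): Floor centre of the empty left (+y) pocket of the fixed blue tray (80 x 286 x 11 mm; 3 pockets in a row along y, 92 mm apart, the middle one holding a plain clip). Pocket 60 (x) x 82 (y) mm, floor 5 mm above the table, rails 6 mm above the floor, finger cut-outs in its two x sides. Axes: as those of the middle clip, whose mouth faces -y and straight back -x.
- pocket_right (a point): Floor centre of the empty right (-y) pocket of the fixed blue tray (80 x 286 x 11 mm; 3 pockets in a row along y, 92 mm apart, the middle one holding a plain clip). Pocket 60 (x) x 82 (y) mm, floor 5 mm above the table, rails 6 mm above the floor, finger cut-outs in its two x sides. Axes: as those of the middle clip, whose mouth faces -y and straight back -x.
- lug_clip_mid (a point): Centre of the loose clip that is not wanted: like the others but 47 x 74 x 31 mm, with a square lug on its closed (+y) end and a raised round boss. Site 14 mm above its underside.

How it is judged:
By the outcome, as a careful person would: the job done as asked, in the order asked, and still so for the second after the job is handed in, with the robot touching nothing.
It also fails if it takes over 58 s, if anything falls off the work surface, if the arm or the gripper's body presses on something with over 40 N, if the wrist force passes 120 N, or if a joint passes its speed limit or range.

ROBOT

A 6-joint arm with a two-finger parallel gripper is mounted at the origin on a cart in front of the work surface, level with it; the furniture and walls round the work are solid. World frame = base frame: x ahead of the robot, y to its left, z up, the work surface at z = 0. Lengths are in mm, angles in rad, forces in N, time in s.
With the tool pointing down it reaches from about 275 to 750 mm from the base axis. Payload 10.2 kg.
Tool frame: the origin (TCP) lies at the very end of the fingers, on their centre line; the grasp point (between the pads) lies 19 mm behind it; z points along the fingers, y is the line along which they close (so a half turn about z gives the same grasp; the last joint's range is limited). The gripper opens to 85 mm and grips with 20 to 120 N. Pads are 22 mm wide; open, the fingers measure 114 mm over their backs; the gripper's body (76 mm by 85 mm) begins 54 mm behind the grasp point. The pads swing forward as they close: fully open they stand 13 mm farther back than shut.
Start: joints at [0.906, 0.313, 1.498, -0, 1.331, -0.223], TCP at [224.486, 474.592, 231.294] pointing down, gripper open.
Joint ranges: [-2.94, 2.94], [-0.97, 2.17], [0.19, 2.56], [-1.23, 4.37], [0.02, 3.11], [-2.88, 2.88]. Speed limits (rad/s): [2.39, 2.39, 3.01, 3.14, 3.14, 3.14].

INTERFACE

Orientations are given as a unit quaternion [w, x, y, z].
In Python, from rig import telemetry, optics, ctrl gives the robot as it stands.
- The arm moves only by the tool servo_tool, never from a script. Its argument "deltas" is a list of rows, each a list of 3 entries, a list of its own where there are three numbers: the shift along the tool's x, y, z in units of 20 cm (1.0 is 20 cm), then the turn, a rotation vector about the tool's x, y, z in units of 90 degrees (1.0 is 90 degrees), then the opening, from 0 (shut) to 1 (fully open). A call has 1 to 8 rows; each row shifts and turns the commanded pose from where the row before left it, along the tool's axes as they then stand; what a row does not reach is not made up. A row lasts 1/10 s, in which the tool goes at most 50 mm and 8.59 degrees, less where a joint would pass 70% of its speed; a pose out of reach is approached as far as the arm can. A call with a number of a shift or a turn outside -1 to 1 is refused whole. A call with a gripper value outside its range is refused whole. The fingers move at their own pace and stop on an object; "squeeze" is the grip in N (left out, the last holds). Time passes only in rows, so rows that do not move let the fingers close. It gives the time, the measured TCP pose, the force, the opening and the grip force at its end, in the units of the state.
- telemetry.sense(): the state, without advancing time (a new reading comes with each control period).
- optics.capture(name): name is "scene" or "top"; returns the picture (480x640x3 uint8, blue, green, red); there is no depth.
- optics.camera_model(name): a dict with "vfov" (degrees; the focal length in pixels is half the picture's height over the tangent of half this angle, whatever the lens; pixels are square), "cx", "cy" (the principal point, pixels), "dist" ([k1, k2, p1, p2, k3] as OpenCV has them; the pictures are not rectified), "R" (3x3) and "t" (3): a world point X has camera coordinates R X + t. Camera axes: x right, y down, z forward; pixel columns grow to the right and rows downward; lengths in mm; the calibration is good to about 2 mm. A picture is of the moment at which its call begins. camera_model takes no time and is no camera call.
- ctrl.finish_job(): hands the job in; it is judged then, once.
The state is a dict: "time_s": time; "joints": joint angles; "dq": joint speeds; "tau": joint torques, N m; "eef_pos": TCP position; "ee_rot": TCP orientation; "force": force on the tool from outside, world axes, zero at the start; "wrist_torque": the same for the moment, N m; "grip_width": opening from 0.0 (shut) to 1.0 (fully open); "grip_force": force on a finger pad.
Only numpy, scipy, OpenCV 4.12 (cv2) and the standard library are available. Lean on these libraries where they do the work, as an engineer would, in place of code of your own. Each camera call takes 0.05 s, during which the arm holds its last target. There are 200 camera calls.

## Working session

There is one attempt and no reset: what is moved stays moved. The work goes in short steps, Python scripts to look and compute and a tool call to move; the robot and the scene stay as the last step left them, time stands still between calls to the robot, and variables do not carry over. Pictures are saved under pics/ and viewed, at most 10 in all, crops included, and the job is handed in when it is done.

Besides the shell and the picture viewer there is one more tool, called after "Request:" in YAML: its name, and indented under it one key for each argument. servo_tool: Moves the arm, as the interface text tells. Its arguments: {"type":"object","properties":{"deltas":{"type":"array"},"squeeze":{"type":"number"}},"required":["deltas"]}

```bash
mkdir -p pics; ls
python3 - <<'E'
from rig import telemetry, optics, ctrl
import cv2
for n in("scene","top"):
    cv2.imwrite(f"pics/{n}0.png",optics.capture(n)); print(n,optics.camera_model(n))
print(telemetry.sense())
E
```

```text
pics
scene {'vfov': 53.969752139803674, 'cx': 322.9629578998571, 'cy': 241.03975326671977, 'dist': array([-0.1049468,  0.       ,  0.       ,  0.       ,  0.       ]), 'R': array([[ 0.69759957, -0.71641809, -0.00999797],
       [-0.52043754, -0.49707758, -0.69430443],
       [ 0.49244249,  0.48954979, -0.71961198]]), 't': array([-327.91057841,  256.0500749 ,  786.95540701])}
top {'vfov': 52.09944228667142, 'cx': 316.4893835740194, 'cy': 232.11901391135186, 'dist': array([-0.13206922,  0.        ,  0.        ,  0.        ,  0.        ]), 'R': array([[ 0.02871919, -0.99952366, -0.01129914],
       [-0.99773195, -0.0279756 , -0.06122361],
       [ 0.06087835,  0.01303181, -0.99806012]]), 't': array([ -11.84854436,  464.439197  , 1270.24070966])}
{'time_s': 0.1, 'joints': array([ 9.05596974e-01,  3.13380995e-01,  1.49838600e+00, -7.04063936e-06,
        1.33098969e+00, -2.23409586e-01]), 'dq': array([-0.0006276 , -0.00256012, -0.00323219, -0.00119958, -0.00099705,
       -0.00032494]), 'tau': array([ 1.32685473e-03, -4.12903583e+01, -2.60140657e+01, -1.80899247e-04,
        3.03463596e-03,  1.73121686e-05]), 'eef_pos': array([224.33486658, 474.3939383 , 230.78961225]), 'ee_rot': array([-2.47079242e-04,  2.19101995e-01,  9.75701787e-01, -5.26974348e-04]), 'force': array([0.45889224, 0.28473929, 0.22633761]), 'wrist_torque': array([ 0.02508286,  0.01128814, -0.04234414]), 'grip_force': 0.0, 'grip_width': 1.0018937974646989}
```

View pics/top0.png

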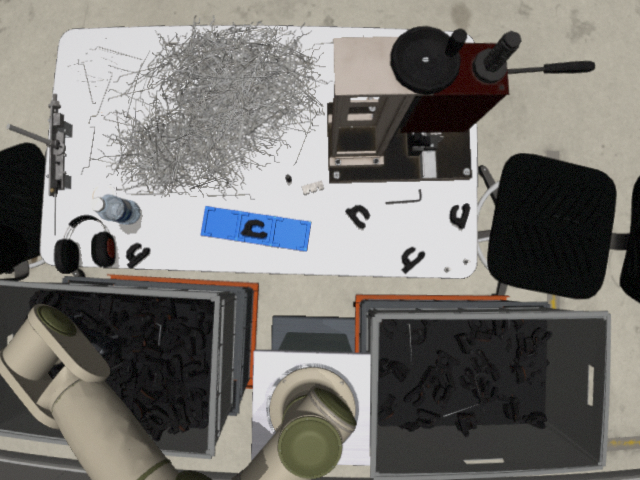

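View pics/scene0.png

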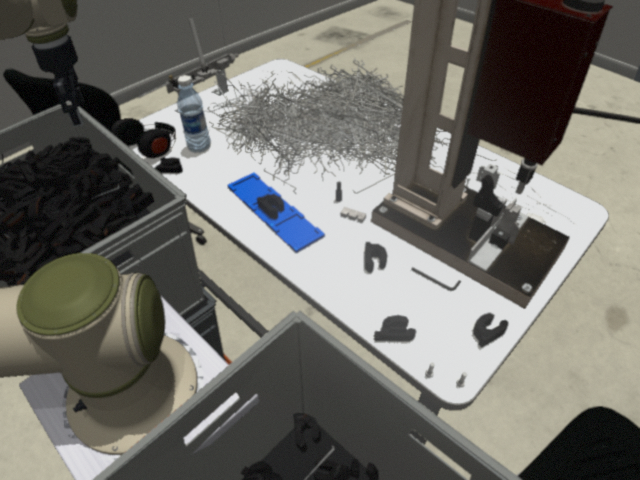

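The top view shows the tray at about (256,229) with its clip, and loose clips at (357,215), (460,215), (412,260) and (138,255). I'll enlarge these to tell the lugged ones apart.

```bash
cat > h.py <<'E'
import numpy as np, cv2
from rig import telemetry, optics
def cam(n):
    m=optics.camera_model(n); f=240/np.tan(np.radians(m['vfov']/2))
    return np.array([[f,0,m['cx']],[0,f,m['cy']],[0,0,1]]),m['dist'],m['R'],m['t']
def ray(n,uv,z):
    K,d,R,t=cam(n); p=cv2.undistortPoints(np.array(uv,float).reshape(-1,1,2),K,d)[:,0]
    D=np.c_[p,np.ones(len(p))]@R; C=-R.T@t
    return (C+D*((z-C[2])/D[:,2])[:,None])[:,:2]
def proj(n,X):
    K,d,R,t=cam(n); return cv2.projectPoints(np.array(X,float).reshape(-1,1,3),cv2.Rodrigues(R)[0],t,K,d)[0][:,0]
def rect(n,im,x0,y0,w,h,z,s=4):
    """metric top-down crop: right=-y, up=+x; centre x0,y0"""
    c=[[x0+h/2,y0+w/2,z],[x0+h/2,y0-w/2,z],[x0-h/2,y0-w/2,z],[x0-h/2,y0+w/2,z]]
    P=cv2.getPerspectiveTransform(proj(n,c).astype(np.float32),np.float32([[0,0],[w*s,0],[w*s,h*s],[0,h*s]]))
    return cv2.warpPerspective(im,P,(int(w*s),int(h*s)),flags=cv2.INTER_CUBIC)
E
python3 - <<'E'
from h import *
a=cv2.imread('pics/top0.png');b=cv2.imread('pics/scene0.png')
T=[];S=[]
for u in [(357,215),(460,215),(412,260),(138,255),(256,229)]:
    p=ray('top',[u],14)[0]; print(u,p.round())
    T.append(cv2.resize(a[u[1]-20:u[1]+20,u[0]-20:u[0]+20],(160,160),interpolation=cv2.INTER_CUBIC))
    q=proj('scene',[[*p,14]])[0].astype(int)
    S.append(cv2.resize(b[q[1]-25:q[1]+25,q[0]-25:q[0]+25],(160,160),interpolation=cv2.INTER_CUBIC))
o=np.vstack([np.hstack(T),np.hstack(S)]);o=np.uint8(255*(o/255.)**.5)
cv2.imwrite('pics/m0.png',o)
hsv=cv2.cvtColor(a,cv2.COLOR_BGR2HSV); m=cv2.inRange(hsv,(100,120,80),(130,255,255))
cs=max(cv2.findContours(m,0,2)[0],key=cv2.contourArea)
w=ray('top',cs[:,0],11).astype(np.float32);print('tray',cv2.minAreaRect(w))
k=cv2.inRange(a,(0,0,0),(75,75,75))
for c in cv2.findContours(k,0,1)[0]:
    A=cv2.contourArea(c)
    if 120<A<900 and 180<c[:,0,1].mean()<280:
        for z in(14,28): r=cv2.minAreaRect(ray('top',c[:,0],z).astype(np.float32)); print(A,c[:,0].mean(0).round(),z,r)
E
```

```text
(357, 215) [ 513. -104.]
(460, 215) [ 521. -377.]
(412, 260) [ 399. -251.]
(138, 255) [390. 476.]
(256, 229) [468. 160.]
tray ((470.7838134765625, 163.31227111816406), (283.9856262207031, 78.1976547241211), 83.01844024658203)
187.5 [411. 258.] 14 ((403.8074951171875, -245.27032470703125), (40.74021530151367, 70.83625793457031), 45.98393630981445)
187.5 [411. 258.] 28 ((403.6173095703125, -242.7601776123047), (40.29534912109375, 70.06277465820312), 45.98393249511719)
234.0 [136. 254.] 14 ((394.47113037109375, 483.3713073730469), (45.87850570678711, 72.96832275390625), 40.83742904663086)
234.0 [136. 254.] 28 ((394.3829650878906, 477.9247741699219), (45.377540588378906, 72.17151641845703), 40.83746337890625)
728.5 [ 69. 260.] 14 ((375.22589111328125, 671.8980712890625), (104.42903137207031, 85.60142517089844), 3.1269285678863525)
728.5 [ 69. 260.] 28 ((375.347900390625, 664.3929443359375), (103.28863525390625, 84.66668701171875), 3.1268973350524902)
668.5 [103. 249.] 14 ((401.71051025390625, 573.9461669921875), (94.65524291992188, 65.87519073486328), 3.04512357711792)
668.5 [103. 249.] 
[... 374 characters left out ...]
3.634033203125, -108.90386199951172), (63.09810256958008, 44.5497932434082), 41.18958282470703)
199.0 [358. 215.] 28 ((512.24462890625, -107.88282775878906), (62.409095764160156, 44.06330871582031), 41.18958282470703)
223.5 [459. 215.] 14 ((523.192626953125, -372.7053527832031), (46.50627136230469, 65.97120666503906), 71.83299255371094)
223.5 [459. 215.] 28 ((521.6988525390625, -368.8036193847656), (45.99844741821289, 65.25083923339844), 71.83307647705078)
120.5 [125. 212.] 14 ((505.09295654296875, 517.433837890625), (34.47968292236328, 57.55672073364258), 78.6069107055664)
120.5 [125. 212.] 28 ((503.7967529296875, 511.6153869628906), (34.10317611694336, 56.92819595336914), 78.6069107055664)
```

View pics/m0.png

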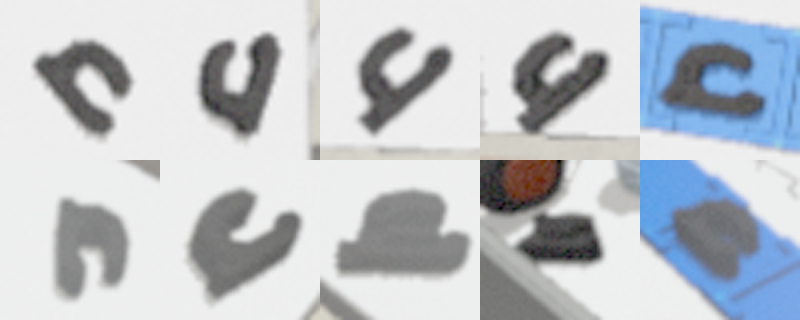

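Clips 1 and 2, at (357,215) and (460,215), are plain: 63–66 mm long, C-shaped, with no lug. The ones at (412,260) and (138,255) have the square lug, at 71–73 mm. I'll pick clip 1 first, at about (513,-108) with yaw -48°, and put it in the right pocket.

```bash
cat >> h.py <<'E'
from scipy.spatial.transform import Rotation as Ro
def plan(p,yaw,v=44.,k=8.):
    """rows (shift, turn) from the present pose to TCP p with tool y at yaw deg, tool down"""
    s=telemetry.sense(); R=Ro.from_quat(s['ee_rot'],scalar_first=True)
    c,n=np.cos(np.radians(yaw)),np.sin(np.radians(yaw))
    G=Ro.from_matrix(np.array([[n,c,0],[-c,n,0],[0,0,-1.]]))
    D=np.array(p)-s['eef_pos']; w=(R.inv()*G).as_rotvec(degrees=True)
    N=int(max(1,np.ceil(max(np.linalg.norm(D)/v,np.linalg.norm(w)/k))))
    print('t',s['time_s'],'pos',s['eef_pos'].round(1),'N',N)
    for i in range(N):
        print([(R.inv().apply(D/N)/200).round(3).tolist(),(w/N/90).round(3).tolist()]); R=R*Ro.from_rotvec(w/N,degrees=True)
E
python3 -c "
from h import *
plan([513,-108,150],-48)
print(proj('top',[[513,-108,14]]), ray('top',[(335,183),(470,183)],20))"
```

```text
Traceback (most recent call last):
  File "h.py", line 22, in plan
    G=Ro.from_matrix(np.array([[n,c,0],[-c,n,0],[0,0,-1.]]))
  File "scipy/spatial/transform/_rotation.pyx", line 1143, in scipy.spatial.transform._rotation.Rotation.from_matrix
ValueError: Non-positive determinant (left-handed or null coordinate frame) in rotation matrix 0: [[-0.74314483  0.66913061  0.        ]
 [-0.66913061 -0.74314483  0.        ]
 [ 0.          0.         -1.        ]].
```

```bash
sed -i 's/\[\[n,c,0\],\[-c,n,0\]/[[-n,c,0],[c,n,0]/' h.py
python3 -c "
from h import *
plan([513,-108,150],-48)
print(ray('top',[(335,183),(470,183)],20))"
```

```text
t 0.1 pos [224.3 474.4 230.8] N 15
[[-0.17, -0.134, 0.027], [-0.0, 0.0, 0.083]]
[[-0.186, -0.111, 0.027], [-0.0, 0.0, 0.083]]
[[-0.199, -0.086, 0.027], [-0.0, 0.0, 0.083]]
[[-0.208, -0.059, 0.027], [-0.0, 0.0, 0.083]]
[[-0.214, -0.031, 0.027], [-0.0, 0.0, 0.083]]
[[-0.217, -0.003, 0.027], [-0.0, 0.0, 0.083]]
[[-0.215, 0.025, 0.027], [-0.0, 0.0, 0.083]]
[[-0.21, 0.053, 0.027], [-0.0, 0.0, 0.083]]
[[-0.201, 0.08, 0.027], [-0.0, 0.0, 0.083]]
[[-0.189, 0.106, 0.027], [-0.0, 0.0, 0.083]]
[[-0.173, 0.13, 0.027], [-0.0, 0.0, 0.083]]
[[-0.155, 0.151, 0.027], [-0.0, 0.0, 0.083]]
[[-0.134, 0.17, 0.027], [-0.0, 0.0, 0.083]]
[[-0.11, 0.186, 0.027], [-0.0, 0.0, 0.083]]
[[-0.085, 0.199, 0.027], [-0.0, 0.0, 0.083]]
[[ 594.62062045  -43.57129042]
 [ 605.97840561 -401.62857784]]
```

Request:
servo_tool:
  deltas:
    - [[-0.17, -0.13, 0], [0, 0, 0.083], 1]
    - [[-0.19, -0.11, 0], [0, 0, 0.083], 1]
    - [[-0.2, -0.09, 0], [0, 0, 0.083], 1]
    - [[-0.21, -0.06, 0], [0, 0, 0.083], 1]
    - [[-0.21, -0.03, 0], [0, 0, 0.083], 1]
    - [[-0.22, 0, 0], [0, 0, 0.083], 1]
    - [[-0.21, 0.03, 0], [0, 0, 0.083], 1]
    - [[-0.21, 0.05, 0], [0, 0, 0.083], 1]
  squeeze: 30

```text
time_s: 0.9
eef_pos: [380.8, 163.8, 231.2]
ee_rot: [-0.0, 0.678, 0.735, 0.0]
force: [0.4, 0.4, 0.2]
grip_width: 0.998
grip_force: 0.0
```

Request:
servo_tool:
  deltas:
    - [[-0.2, 0.08, 0.03], [0, 0, 0.083], 1]
    - [[-0.19, 0.11, 0.03], [0, 0, 0.083], 1]
    - [[-0.17, 0.13, 0.03], [0, 0, 0.083], 1]
    - [[-0.16, 0.15, 0.03], [0, 0, 0.083], 1]
    - [[-0.13, 0.17, 0.03], [0, 0, 0.083], 1]
    - [[-0.11, 0.19, 0.03], [0, 0, 0.083], 1]
    - [[-0.08, 0.2, 0.03], [0, 0, 0.083], 1]
    - [[0, 0, 0], [0, 0, 0], 1]

```text
time_s: 1.7
eef_pos: [520.2, -108.1, 187.6]
ee_rot: [-0.0, 0.933, 0.36, -0.001]
force: [-1.2, 0.4, 0.4]
grip_width: 1.0
grip_force: 0.0
```

```bash
python3 -c "
from h import *
plan([513,-108,60],-48)
cv2.imwrite('pics/t1.png',optics.capture('top'))
cv2.imwrite('pics/s1.png',optics.capture('scene'))
b=cv2.imread('pics/top0.png');c=cv2.imread('pics/scene0.png')
# refine via scene: black contour of clips rays at z=14
k=cv2.inRange(c,(0,0,0),(80,80,80))
for q in cv2.findContours(k,0,1)[0]:
    A=cv2.contourArea(q); m=q[:,0].mean(0)
    if A>250 and 350<m[0]<520 and 235<m[1]<350: print(A,m,cv2.minAreaRect(ray('scene',q[:,0],14).astype(np.float32)))
"
```

```text
t 1.7 pos [ 520.2 -108.1  187.6] N 3
[[-0.008, -0.008, 0.213], [-0.0, 0.0, 0.001]]
[[-0.009, -0.008, 0.213], [-0.0, 0.0, 0.001]]
[[-0.009, -0.008, 0.213], [-0.0, 0.0, 0.001]]
601.0 [394.83962264 330.58490566] ((402.3368835449219, -245.8626708984375), (49.8326416015625, 70.4209213256836), 43.39561462402344)
511.5 [489.17117117 328.67567568] ((520.8082275390625, -372.8971862792969), (47.71586990356445, 79.2037353515625), 85.21126556396484)
294.0 [374.21875    257.10416667] ((514.4797973632812, -109.2894515991211), (78.26102447509766, 39.646881103515625), 40.62836837768555)
7844.0 [482.67048711 239.99283668] ((770.7249755859375, -210.4156494140625), (388.6338195800781, 313.3428955078125), 88.02930450439453)
```

Request:
servo_tool:
  deltas:
    - [[-0.01, -0.006, 0.2], [0, 0, 0], 1]
    - [[-0.008, -0.006, 0.2], [0, 0, 0], 1]
    - [[-0.005, -0.005, 0.2], [0, 0, 0], 1]
    - [[0, -0.005, 0.1], [0, 0, 0], 1]
    - [[0, 0, 0.1], [0, 0, 0], 1]
    - [[0, 0, 0.08], [0, 0, 0], 1]
    - [[0, 0, 0.04], [0, 0, 0], 1]
    - [[0, 0, 0], [0, 0, 0], 1]

```text
time_s: 2.6
eef_pos: [512.4, -103.3, 5.0]
ee_rot: [-0.001, 0.931, 0.364, -0.0]
force: [0.0, 0.6, -0.7]
grip_width: 1.002
grip_force: 0.0
```

```bash
python3 -c "
from h import *
plan([513.5,-108.7,1],-47.5)
a=optics.capture('top')[175:255,317:397]; b=optics.capture('scene')[217:297,334:414]
cv2.imwrite('pics/g1.png',cv2.resize(np.hstack([a,b]),None,fx=5,fy=5,interpolation=cv2.INTER_CUBIC))
"
```

```text
t 2.6 pos [ 512.4 -103.3    5. ] N 1
[[-0.014, 0.024, 0.02], [-0.001, 0.0, 0.002]]
```

View pics/g1.png

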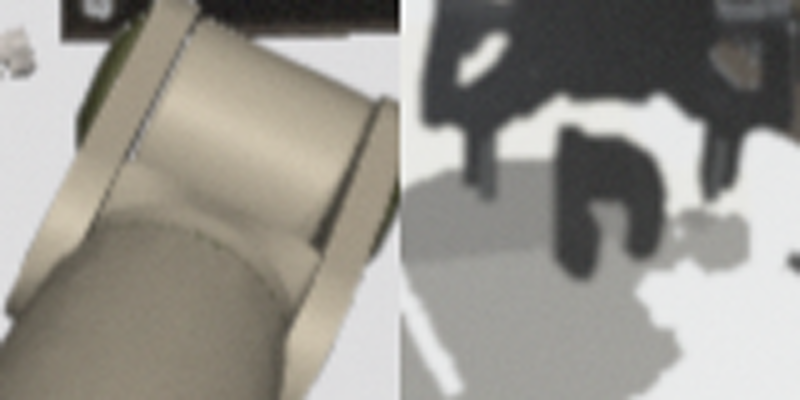

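The fingers straddle the clip: tips at about (351,256) and (397,256) in the scene view, clip at (374,257). I'll correct 5 mm and close.

Request:
servo_tool:
  deltas:
    - [[-0.014, 0.024, 0.02], [0, 0, 0], 1]
    - [[0, 0, 0], [0, 0, 0], 0]
    - [[0, 0, 0], [0, 0, 0], 0]
    - [[0, 0, 0], [0, 0, 0], 0]
    - [[0, 0, 0], [0, 0, 0], 0]
    - [[0, 0, 0], [0, 0, 0], 0]
    - [[0, 0, 0], [0, 0, 0], 0]

```text
time_s: 3.4
eef_pos: [514.2, -109.7, 1.7]
ee_rot: [0.0, 0.932, 0.364, 0.0]
force: [-2.3, 0.2, 5.4]
grip_width: 0.526
grip_force: 31.1
```

Request:
servo_tool:
  deltas:
    - [[0, 0, -0.1], [0, 0, 0], 0]
    - [[0, 0, -0.2], [0, 0, 0], 0]
    - [[0, 0, -0.2], [0, 0, 0], 0]
    - [[0, 0, 0], [0, 0, 0], 0]

```text
time_s: 3.8
eef_pos: [516.4, -110.5, 106.0]
ee_rot: [0.003, 0.932, 0.364, 0.003]
force: [-0.5, -0.3, -1.4]
grip_width: 0.524
grip_force: 30.9
```

```bash
python3 -c "
from h import *
plan([459.6,71.9,75],-7)
b=optics.capture('scene')
cv2.imwrite('pics/g2.png',cv2.resize(b[170:320,230:430],None,fx=4,fy=4,interpolation=cv2.INTER_CUBIC))
"
```

```text
t 3.8 pos [ 516.4 -110.5  106. ] N 6
[[0.068, -0.144, 0.025], [0.001, -0.0, -0.075]]
[[0.084, -0.135, 0.025], [0.001, -0.0, -0.075]]
[[0.1, -0.124, 0.025], [0.001, -0.0, -0.075]]
[[0.114, -0.112, 0.025], [0.001, -0.0, -0.075]]
[[0.126, -0.098, 0.026], [0.001, -0.0, -0.075]]
[[0.136, -0.082, 0.026], [0.001, -0.0, -0.075]]
```

View pics/g2.png

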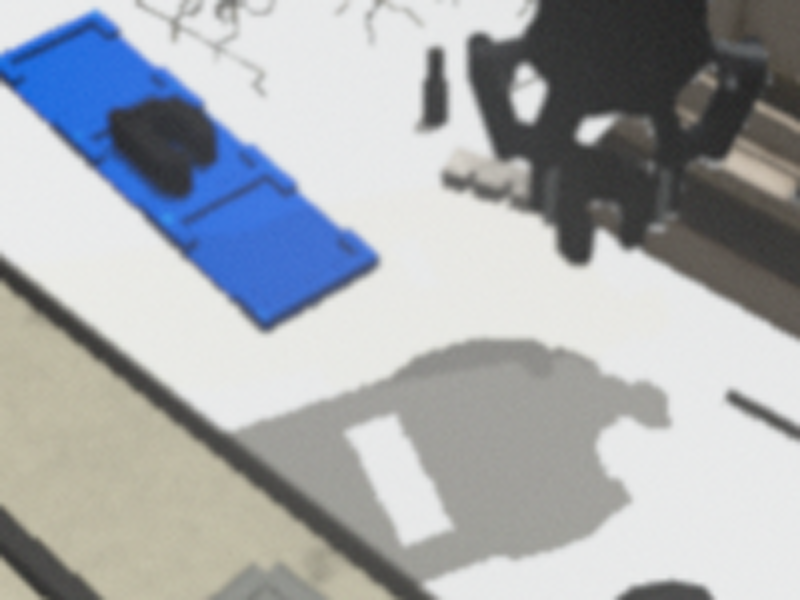

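The clip is held level, at about (590,190) in the crop, with its mouth towards the camera. The right pocket is empty. I'll carry it there.

Request:
servo_tool:
  deltas:
    - [[0.07, -0.14, 0], [0, 0, -0.075], 0]
    - [[0.08, -0.14, 0], [0, 0, -0.075], 0]
    - [[0.1, -0.12, 0.02], [0, 0, -0.075], 0]
    - [[0.11, -0.11, 0.02], [0, 0, -0.075], 0]
    - [[0.13, -0.1, 0.02], [0, 0, -0.075], 0]
    - [[0.14, -0.08, 0.02], [0, 0, -0.075], 0]
    - [[0, 0, 0], [0, 0, 0], 0]
    - [[0, 0, 0], [0, 0, 0], 0]

```text
time_s: 4.65
eef_pos: [457.1, 73.0, 84.4]
ee_rot: [-0.001, 0.748, 0.664, -0.001]
force: [0.3, 0.8, -0.5]
grip_width: 0.525
grip_force: 30.9
```

```bash
python3 -c "
from h import *
plan([459.6,71.9,30],-7)
c=cv2.imread('pics/scene0.png')
m=cv2.inRange(cv2.cvtColor(c,cv2.COLOR_BGR2HSV),(100,120,80),(130,255,255))
q=max(cv2.findContours(m,0,2)[0],key=cv2.contourArea)
for z in(0,11): print(cv2.minAreaRect(ray('scene',q[:,0],z).astype(np.float32)))
"
```

```text
t 4.65 pos [457.1  73.   84.4] N 2
[[-0.002, 0.007, 0.136], [-0.001, 0.0, 0.001]]
[[-0.002, 0.007, 0.136], [-0.001, 0.0, 0.001]]
((476.5181579589844, 171.61585998535156), (290.7992858886719, 80.74813842773438), 82.95845794677734)
((469.06353759765625, 161.7486114501953), (286.4812927246094, 79.54913330078125), 82.95845794677734)
```

Request:
servo_tool:
  deltas:
    - [[-0.002, 0.006, 0.13], [0, 0, 0], 0]
    - [[0, 0.005, 0.13], [0, 0, 0], 0]
    - [[0, 0, 0.05], [0, 0, 0], 0]
    - [[0, 0, 0.05], [0, 0, 0], 0]
    - [[0, 0, 0], [0, 0, 0], 0]
    - [[0, 0, 0], [0, 0, 0], 0]

```text
time_s: 5.25
eef_pos: [460.2, 71.8, 13.8]
ee_rot: [0.0, 0.748, 0.663, 0.0]
force: [-0.3, 0.8, -0.7]
grip_width: 0.521
grip_force: 30.9
```

Request:
servo_tool:
  deltas:
    - [[0, 0, 0.015], [0, 0, 0], 0]
    - [[0, 0, 0.01], [0, 0, 0], 0]
    - [[0, 0, 0.005], [0, 0, 0], 0]
    - [[0, 0, 0], [0, 0, 0], 0]
    - [[0, 0, 0], [0, 0, 0], 0]

```text
time_s: 5.75
eef_pos: [459.8, 72.1, 7.4]
ee_rot: [0.0, 0.748, 0.664, 0.0]
force: [1.0, -0.2, -0.4]
grip_width: 0.529
grip_force: 30.9
```

Request:
servo_tool:
  deltas:
    - [[0, 0, 0.004], [0, 0, 0], 0]
    - [[0, 0, 0], [0, 0, 0], 0]
    - [[0, 0, 0], [0, 0, 0], 0.6]
    - [[0, 0, 0], [0, 0, 0], 0.75]
    - [[0, 0, 0], [0, 0, 0], 0.75]
    - [[0, 0, 0], [0, 0, 0], 0.75]

```text
time_s: 6.35
eef_pos: [459.7, 72.1, 6.5]
ee_rot: [-0.0, 0.748, 0.664, -0.0]
force: [-0.6, 0.0, 0.2]
grip_width: 0.752
grip_force: 0.0
```

Request:
servo_tool:
  deltas:
    - [[0, 0, -0.05], [0, 0, 0], 0.75]
    - [[0, 0, -0.15], [0, 0, 0], 0.8]
    - [[0, 0, -0.2], [0, 0, 0], 1]
    - [[0, 0, -0.2], [0, 0, 0], 1]
    - [[0, 0, 0], [0, 0, 0], 1]

```text
time_s: 6.85
eef_pos: [462.1, 71.9, 131.7]
ee_rot: [0.004, 0.748, 0.664, 0.003]
force: [0.0, -0.3, -0.9]
grip_width: 0.999
grip_force: 0.0
```

```bash
python3 -c "
from h import *
plan([522,-373,150],71.8)
b=optics.capture('scene')
cv2.imwrite('pics/g3.png',cv2.resize(b[160:260,210:340],None,fx=4,fy=4,interpolation=cv2.INTER_CUBIC))
"
```

```text
t 6.85 pos [462.1  71.9 131.7] N 11
[[-0.198, 0.051, -0.008], [0.0, 0.0, -0.079]]
[[-0.202, 0.026, -0.008], [0.0, 0.0, -0.079]]
[[-0.204, 0.001, -0.008], [0.0, 0.0, -0.079]]
[[-0.203, -0.025, -0.008], [0.0, 0.0, -0.079]]
[[-0.198, -0.05, -0.008], [0.0, 0.0, -0.079]]
[[-0.19, -0.074, -0.008], [0.0, 0.0, -0.079]]
[[-0.18, -0.097, -0.008], [0.0, 0.0, -0.079]]
[[-0.166, -0.119, -0.008], [0.0, 0.0, -0.079]]
[[-0.15, -0.138, -0.008], [0.0, 0.0, -0.079]]
[[-0.132, -0.156, -0.008], [0.0, 0.0, -0.079]]
[[-0.111, -0.171, -0.008], [0.0, 0.0, -0.079]]
```

View pics/g3.png

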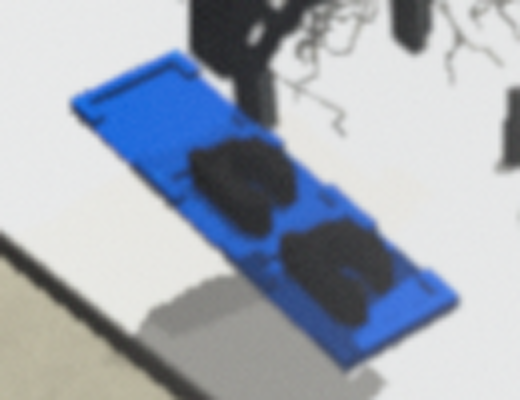

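The first clip sits flat in the right pocket, at about (340,270) in the crop, with the same orientation as the middle clip. Next is clip 2.

Request:
servo_tool:
  deltas:
    - [[-0.2, 0.05, -0.01], [0, 0, -0.08], 1]
    - [[-0.2, 0.03, -0.01], [0, 0, -0.08], 1]
    - [[-0.2, 0, -0.01], [0, 0, -0.08], 1]
    - [[-0.2, -0.025, -0.01], [0, 0, -0.08], 1]
    - [[-0.2, -0.05, -0.01], [0, 0, -0.08], 1]
    - [[-0.19, -0.075, -0.01], [0, 0, -0.08], 1]
    - [[-0.18, -0.1, -0.01], [0, 0, -0.08], 1]
    - [[-0.17, -0.12, -0.01], [0, 0, -0.08], 1]

```text
time_s: 7.7
eef_pos: [503.5, -253.2, 141.5]
ee_rot: [-0.001, 0.334, 0.943, 0.0]
force: [1.0, 0.1, -0.3]
grip_width: 1.002
grip_force: 0.0
```

Request:
servo_tool:
  deltas:
    - [[-0.15, -0.14, 0], [0, 0, -0.08], 1]
    - [[-0.13, -0.16, 0], [0, 0, -0.08], 1]
    - [[-0.11, -0.17, 0], [0, 0, -0.08], 1]
    - [[0, 0, 0], [0, 0, 0], 1]
    - [[0, 0, 0], [0, 0, 0], 1]

```text
time_s: 8.2
eef_pos: [519.6, -373.4, 140.9]
ee_rot: [-0.001, 0.154, 0.988, 0.001]
force: [0.3, -0.4, 0.6]
grip_width: 0.997
grip_force: 0.0
```

```bash
python3 -c "
from h import *
plan([522,-373,30],73)
"
```

```text
t 8.2 pos [ 519.6 -373.4  140.9] N 3
[[-0.004, 0.002, 0.185], [0.0, -0.001, -0.003]]
[[-0.004, 0.002, 0.185], [0.0, -0.001, -0.003]]
[[-0.004, 0.002, 0.185], [0.0, -0.001, -0.003]]
```

Request:
servo_tool:
  deltas:
    - [[-0.004, 0.002, 0.19], [0, 0, 0], 1]
    - [[-0.004, 0.002, 0.19], [0, 0, 0], 1]
    - [[-0.004, 0.002, 0.1], [0, 0, 0], 1]
    - [[0, 0, 0.1], [0, 0, 0], 1]
    - [[0, 0, 0.06], [0, 0, 0], 1]
    - [[0, 0, 0.03], [0, 0, 0], 1]
    - [[0, 0, 0], [0, 0, 0], 1]
    - [[0, 0, 0], [0, 0, 0], 1]

```text
time_s: 9.0
eef_pos: [523.3, -373.2, 9.5]
ee_rot: [0.001, 0.153, 0.988, -0.0]
force: [0.5, -0.3, -0.2]
grip_width: 0.996
grip_force: 0.0
```

```bash
python3 -c "
from h import *
plan([522,-373,1.5],73)
b=optics.capture('scene')
cv2.imwrite('pics/g4.png',cv2.resize(b[270:370,430:550],None,fx=5,fy=5,interpolation=cv2.INTER_CUBIC))
"
```

```text
t 9.0 pos [ 523.3 -373.2    9.5] N 1
[[0.006, -0.001, 0.04], [-0.0, 0.001, -0.007]]
```

View pics/g4.png

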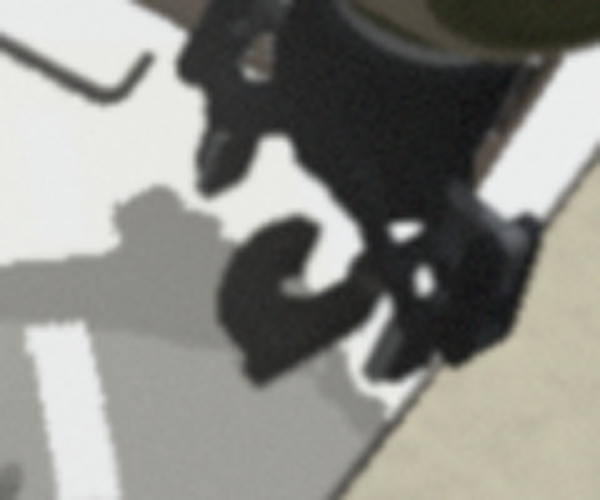

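The fingers straddle clip 2: tips at (215,190) and (385,375) in the crop, clip centred near (300,295). I'll lower and close.

Request:
servo_tool:
  deltas:
    - [[0.005, 0, 0.04], [0, 0, 0], 1]
    - [[0, 0, 0], [0, 0, 0], 0]
    - [[0, 0, 0], [0, 0, 0], 0]
    - [[0, 0, 0], [0, 0, 0], 0]
    - [[0, 0, 0], [0, 0, 0], 0]
    - [[0, 0, 0], [0, 0, 0], 0]
    - [[0, 0, 0], [0, 0, 0], 0]

```text
time_s: 9.75
eef_pos: [522.1, -373.0, 0.9]
ee_rot: [0.0, 0.154, 0.988, -0.0]
force: [-0.3, -0.2, 2.6]
grip_width: 0.524
grip_force: 31.0
```

Request:
servo_tool:
  deltas:
    - [[0, 0, -0.1], [0, 0, 0], 0]
    - [[0, 0, -0.2], [0, 0, 0], 0]
    - [[0, 0, -0.2], [0, 0, 0], 0]
    - [[0, 0, 0], [0, 0, 0], 0]

```text
time_s: 10.15
eef_pos: [523.8, -374.4, 106.2]
ee_rot: [0.004, 0.153, 0.988, -0.003]
force: [0.6, -0.6, -0.9]
grip_width: 0.527
grip_force: 30.8
```

```bash
python3 -c "
from h import *
plan([481.6,254.3,105],-7)
"
```

```text
t 10.15 pos [ 523.8 -374.4  106.2] N 15
[[0.077, 0.195, -0.001], [0.0, 0.0, 0.059]]
[[0.095, 0.188, -0.001], [0.0, 0.0, 0.059]]
[[0.112, 0.178, -0.001], [0.0, 0.0, 0.059]]
[[0.127, 0.167, -0.001], [0.0, 0.0, 0.059]]
[[0.142, 0.154, -0.001], [0.0, 0.0, 0.059]]
[[0.156, 0.141, -0.001], [0.0, 0.0, 0.059]]
[[0.168, 0.126, -0.001], [0.0, 0.0, 0.059]]
[[0.179, 0.11, -0.001], [0.0, 0.0, 0.059]]
[[0.188, 0.093, -0.001], [0.0, 0.0, 0.059]]
[[0.196, 0.075, -0.0], [0.0, 0.0, 0.059]]
[[0.202, 0.057, -0.0], [0.0, 0.0, 0.059]]
[[0.207, 0.038, -0.0], [0.0, 0.0, 0.059]]
[[0.209, 0.018, -0.0], [0.0, 0.0, 0.059]]
[[0.21, -0.001, 0.0], [0.0, 0.0, 0.059]]
[[0.209, -0.02, 0.0], [0.0, 0.0, 0.059]]
```

Request:
servo_tool:
  deltas:
    - [[0.08, 0.195, 0], [0, 0, 0.059], 0]
    - [[0.095, 0.19, 0], [0, 0, 0.059], 0]
    - [[0.11, 0.18, 0], [0, 0, 0.059], 0]
    - [[0.13, 0.17, 0], [0, 0, 0.059], 0]
    - [[0.14, 0.155, 0], [0, 0, 0.059], 0]
    - [[0.155, 0.14, 0], [0, 0, 0.059], 0]
    - [[0.17, 0.125, 0], [0, 0, 0.059], 0]
    - [[0.18, 0.11, 0], [0, 0, 0.059], 0]

```text
time_s: 10.95
eef_pos: [499.2, -34.2, 100.0]
ee_rot: [-0.0, 0.503, 0.864, -0.0]
force: [1.2, 0.3, 0.2]
grip_width: 0.525
grip_force: 30.8
```

Request:
servo_tool:
  deltas:
    - [[0.19, 0.09, 0], [0, 0, 0.059], 0]
    - [[0.195, 0.075, 0], [0, 0, 0.059], 0]
    - [[0.2, 0.055, 0], [0, 0, 0.059], 0]
    - [[0.205, 0.04, 0], [0, 0, 0.059], 0]
    - [[0.21, 0.02, 0], [0, 0, 0.059], 0]
    - [[0.21, 0, 0], [0, 0, 0.059], 0]
    - [[0.21, -0.02, 0], [0, 0, 0.059], 0]
    - [[0, 0, 0], [0, 0, 0], 0]

```text
time_s: 11.75
eef_pos: [480.6, 260.9, 99.8]
ee_rot: [-0.0, 0.75, 0.661, -0.0]
force: [0.2, -0.6, 0.5]
grip_width: 0.527
grip_force: 30.8
```

```bash
python3 -c "
from h import *
plan([481.6,254.3,30],-7)
"
```

```text
t 11.75 pos [480.6 260.9  99.8] N 2
[[-0.016, 0.005, 0.174], [-0.0, -0.0, -0.001]]
[[-0.016, 0.005, 0.174], [-0.0, -0.0, -0.001]]
```

Request:
servo_tool:
  deltas:
    - [[-0.015, 0.004, 0.17], [0, 0, 0], 0]
    - [[-0.015, 0.003, 0.15], [0, 0, 0], 0]
    - [[0, 0, 0.06], [0, 0, 0], 0]
    - [[0, 0, 0.03], [0, 0, 0], 0]
    - [[0, 0, 0], [0, 0, 0], 0]
    - [[0, 0, 0], [0, 0, 0], 0]

```text
time_s: 12.35
eef_pos: [483.2, 251.0, 19.6]
ee_rot: [0.0, 0.751, 0.661, 0.001]
force: [0.4, -0.3, 0.3]
grip_width: 0.53
grip_force: 30.8
```

```bash
python3 -c "
from h import *
plan([481.6,254.3,6.3],-7)
"
```

```text
t 12.35 pos [483.2 251.   19.6] N 1
[[0.015, -0.01, 0.066], [0.001, -0.0, -0.003]]
```

Request:
servo_tool:
  deltas:
    - [[0.015, -0.008, 0.02], [0, 0, 0], 0]
    - [[0, 0, 0.025], [0, 0, 0], 0]
    - [[0, 0, 0.015], [0, 0, 0], 0]
    - [[0, 0, 0.005], [0, 0, 0], 0]
    - [[0, 0, 0], [0, 0, 0], 0]
    - [[0, 0, 0], [0, 0, 0], 0]

```text
time_s: 12.95
eef_pos: [481.1, 254.1, 5.8]
ee_rot: [-0.0, 0.751, 0.661, -0.0]
force: [-2.9, 0.2, 5.7]
grip_width: 0.527
grip_force: 31.6
```

Touching the floor lightly. I'll release and retreat.

Request:
servo_tool:
  deltas:
    - [[0, 0, 0], [0, 0, 0], 0.6]
    - [[0, 0, 0], [0, 0, 0], 0.75]
    - [[0, 0, 0], [0, 0, 0], 0.75]
    - [[0, 0, 0], [0, 0, 0], 0.75]

```text
time_s: 13.35
eef_pos: [481.2, 254.0, 5.4]
ee_rot: [-0.0, 0.751, 0.661, -0.0]
force: [0.1, -0.0, 0.2]
grip_width: 0.753
grip_force: 0.0
```

Request:
servo_tool:
  deltas:
    - [[0, 0, -0.05], [0, 0, 0], 0.75]
    - [[0, 0, -0.15], [0, 0, 0], 0.8]
    - [[0, 0, -0.2], [0, 0, 0], 1]
    - [[0, 0, -0.2], [0, 0, 0], 1]
    - [[0, 0, -0.2], [0, 0, 0], 1]
    - [[-0.2, 0, 0], [0, 0, 0], 1]
    - [[-0.2, 0, 0], [0, 0, 0], 1]
    - [[-0.2, 0, 0], [0, 0, 0], 1]

```text
time_s: 14.15
eef_pos: [465.6, 133.9, 166.4]
ee_rot: [0.0, 0.75, 0.661, 0.0]
force: [0.6, -0.6, -0.5]
grip_width: 1.0
grip_force: 0.0
```

Request:
servo_tool:
  deltas:
    - [[-0.2, 0, 0], [0, 0, 0], 1]
    - [[-0.2, 0, 0], [0, 0, 0], 1]
    - [[-0.2, 0, 0], [0, 0, 0], 1]
    - [[-0.2, 0, 0], [0, 0, 0], 1]
    - [[-0.2, 0, 0], [0, 0, 0], 1]
    - [[-0.2, 0, 0], [0, 0, 0], 1]
    - [[0, 0, 0], [0, 0, 0], 1]
    - [[0, 0, 0], [0, 0, 0], 1]

```text
time_s: 14.95
eef_pos: [435.3, -103.4, 166.0]
ee_rot: [0.0, 0.751, 0.66, 0.0]
force: [0.7, 0.6, -0.0]
grip_width: 0.997
grip_force: 0.0
```

```bash
python3 -c "
from h import *
a=optics.capture('top'); b=optics.capture('scene')
k=cv2.inRange(a,(0,0,0),(75,75,75))
for q in cv2.findContours(k,0,1)[0]:
    m=q[:,0].mean(0)
    if cv2.contourArea(q)>100 and 195<m[0]<315 and 200<m[1]<255: print(m,cv2.minAreaRect(ray('top',q[:,0],19).astype(np.float32)))
f=lambda i:cv2.resize(i,(400,320),interpolation=cv2.INTER_CUBIC)
cv2.imwrite('pics/end.png',np.hstack([f(a[180:280,195:320]),f(b[160:260,210:335])]))
"
```

```text
[288.68965517 234.77011494] ((458.293701171875, 73.10250091552734), (63.56983947753906, 42.91831588745117), 82.18354034423828)
[254.29069767 229.13953488] ((470.4691162109375, 162.9522247314453), (63.674888610839844, 43.345088958740234), 83.54126739501953)
[220.54651163 224.77906977] ((478.5909423828125, 255.2532958984375), (42.160892486572266, 63.964759826660156), 1.4852004051208496)
```

View pics/end.png

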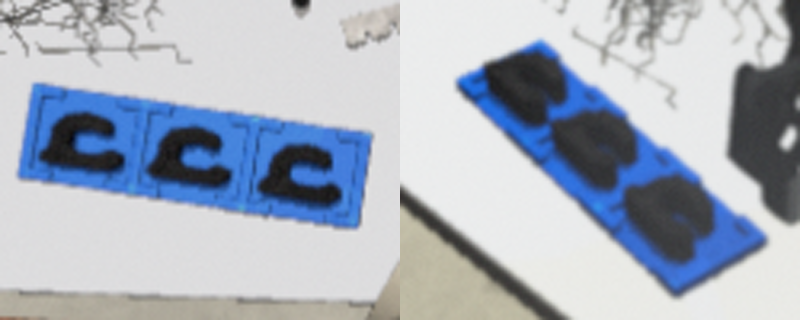

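All three mouths face the same way. The left clip, at about (82,145) in the left crop, looks turned by a few degrees, so I'll measure its back edge against the others.

```bash
python3 -c "
from h import *
a=optics.capture('top').astype(np.float32)[:,:,0]  # blue channel: black vs blue
for cx,cy in((288.7,234.8),(254.3,229.1),(220.5,224.8)):
    P=[]
    for u in range(int(cx-9),int(cx+10)):
        col=a[int(cy):int(cy)+18,u]
        i=[j for j in range(len(col)-1) if col[j]<110<=col[j+1]]
        if i: j=i[-1] if i[-1]<14 else i[0]; P.append((u,int(cy)+j+(110-col[j])/(col[j+1]-col[j])))
    w=ray('top',P,12); vx,vy,x,y=cv2.fitLine(w.astype(np.float32),cv2.DIST_HUBER,0,.01,.01).ravel()
    print(len(P),'angle',np.degrees(np.arctan(vy/vx)).round(1),w.mean(0).round(1),np.round(((w-[x,y])@[vy,-vx]),1))
"
```

```text
19 angle 80.4 [435.1  75.2] [ 0.4  0.2  0.1 -0.2 -0.1 -0.3  0.   0.1 -0.2 -0.2 -0.2  0.  -0.5 -0.3
  0.   0.4  0.1  0.6  1. ]
19 angle 83.4 [447.5 165.2] [-0.1  0.1 -0.1 -0.   0.1  0.5 -0.1 -0.3  0.  -0.3  0.   0.3  0.2 -0.4
 -0.3 -0.4 -0.2  0.1  0.8]
19 angle 84.2 [457. 256.] [ 0.   0.4  0.2 -0.4 -0.3 -0.1 -0.3 -0.   0.2  0.5  0.3 -0.1 -0.4 -0.5
 -0.2  0.1  0.4  0.   0.1]
```

The back edges are at 80.4°, 83.4° and 84.2° against the tray's 83°, so both clips are well inside their pockets. Handing in.

```bash
python3 -c "
from rig import ctrl
print(ctrl.finish_job())"
```

```text
the job is handed in; nothing more can be done
None
```

Both plain clips are in the two empty tray pockets, flat as far as the camera and contact readings show, with mouths facing the same way as the middle clip; the lugged clips were left alone, and I handed the job in at about 15 s of the 58 s (no verdict was returned).

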